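# Slide a silver blank along the rail into the stamping jig's corner pocket

## Robot

A 7-joint arm with a two-finger parallel gripper is mounted at the origin on the work surface. World frame = base frame: x ahead of the robot, y to its left, z up, the work surface at z = 0. Lengths are in m, angles in rad, forces in N, time in s.
With the tool pointing down it reaches from about 0.4 to 0.875 m from the base axis. Payload 19.3 kg.
Tool frame: the origin (TCP) lies where the fingers leave the gripper's body, on its centre line; the fingertips stand bot.tip_reach ahead of it and the grasp point (between the pads) lies 54 mm ahead of it (bot.tip_reach is the distance from the TCP to the fingertips, in m); z points along the fingers, y is the line along which they close (so a half turn about z gives the same grasp; the last joint's range is limited). The gripper opens to 85 mm and grips with 20 to 120 N. Pads are 22 mm wide; open, the fingers measure 114 mm over their backs; the gripper's body (76 mm by 85 mm) begins 54 mm behind the grasp point. The pads swing forward as they close: fully open they stand 13 mm farther back than shut.
Start: joints at [1.242, 0.521, -0.036, 1.599, 0.021, 1.021, -0.113], TCP at [0.16, -0.604, 0.304] pointing down, gripper open.
Joint ranges: [-2.91, 2.91], [-0.3, 2.13], [-1.5, 1.42], [0.17, 2.43], [-1.26, 4.41], [0.16, 1.93], [-2.52, 2.52]. Speed limits (rad/s): [1.89, 1.89, 2.39, 2.39, 3.01, 3.01, 3.01].

## Interface

Orientations are given as [roll, pitch, yaw] about the fixed x, y, z axes, in that order (R = Rz(yaw) Ry(pitch) Rx(roll)).
In Python, from workcell import bot gives the robot as it stands. The module is installed in compiled form; this text tells all that it offers.
- The arm moves only by the shell command python3 -m jog 'ROWS' [FORCE]. ROWS is JSON, a list that holds one entry, the list of rows, each a list of 7 numbers: the shift along the tool's x, y, z in mm, then the turn, a rotation vector about the tool's x, y, z in rad, then the opening, from 0 (shut) to 1 (fully open). In form: [[[tx, ty, tz, wx, wy, wz, fingers], ...]]. A call has 1 to 5 rows; each row shifts and turns the commanded pose from where the row before left it, along the tool's axes as they then stand; what a row does not reach is not made up. A row lasts 1/10 s, in which the tool goes at most 50 mm and 8.59 degrees, less where a joint would pass 70% of its speed; a pose out of reach is approached as far as the arm can. A call is refused whole if a number of a shift passes 50 or a number of a turn 0.15, either way. A call with a gripper value outside its range is refused whole. The fingers move at their own pace and stop on an object; FORCE is the grip in N (left out, the last holds). Time passes only in rows, so rows that do not move let the fingers close. It gives the time, the measured TCP pose, the force, the opening and the grip force at its end, in the units of the state.
- bot.observe(): the state, without advancing time (a new reading comes with each control period).
- bot.grab_frame(name): name is "scene" or "top" or "wrist"; returns a dict with "img" (400x640x3 uint8, red, green, blue), "intrinsics" (3x3 intrinsics, pixels), "k1" (the pictures are not rectified: a ray, as slopes to the right and down, at radius r is drawn at 1 + k1 r^2 times it, then the intrinsics apply), "R" (3x3) and "t" (3): a world point X has camera coordinates R X + t; the wrist camera has in their place "tool_from_camera" (4x4, takes a point from camera to tool coordinates, whose origin is the TCP and whose axes are the flange's). Camera axes: x right, y down, z forward; pixel columns grow to the right and rows downward; lengths in m; the calibration is good to about 2 mm. A picture is of the moment at which its call begins: read the wrist's pose just before it. There is no depth.
- bot.job_done(): hands the job in; it is judged then, once.
Trained networks look in a picture, given as the dict that the camera call returned (one of the last four; its "shot" number tells which), for a name from the list of things; names that differ only in an ending like _2 or _b are one class to them, and where a whole thing is asked for, a point or a joint stands for the part that bears it (a point fixed in the world has none). Each returns a list of dicts, best first, with "conf" (0 to 1); they miss things now and then, are a little off and sometimes report something else, mostly with a low value. They report only what shows in the picture. A call takes as long as a camera call. They do not tell look-alikes from the thing itself.
- bot.trace(query, picture): "region" (400x640 bool, what is visible of it).
- bot.spot_point(query, picture): "xyz" ([x, y, z] in m, in world coordinates, good to about 4 mm: a listed point, or the origin of a listed thing).
The state is a dict: "clock": time; "qpos": joint angles; "qd": joint speeds; "joint_efforts": joint torques, N m; "position": TCP position; "tool_rot": TCP orientation; "force": force on the tool from outside, world axes, zero at the start; "moment": the same for the moment, N m; "grip_width": finger opening in m; "finger_force": force on a finger pad.
Only numpy, scipy, OpenCV 4.12 (cv2) and the standard library are available. Lean on these libraries where they do the work, as an engineer would, in place of code of your own. Each camera call takes 0.05 s, during which the arm holds its last target. There are 200 camera calls.

## Task

Using only the fingertips, push the silver blank that lies on the stamping jig flat against the long brass rail, about where it lies, and then slide it along, keeping it against the rail, into the corner pocket until it is fully home against both the rail and the end stop. Do not pick the blank up or push it off the jig, leave everything else undisturbed, and finish with the hand clear of everything.

Things in the scene. Friction and masses are not known exactly. Their poses are not given: they have to be found in the camera images.
- jig: Stamping jig fixed to the bench: dark steel bed 150 mm (x) by 300 mm (y), 12 mm thick, with brass bars standing 14 mm above the bed (rail, end stop and pocket lip). Origin: centre of the bed's underside, on the bench; z up. Its x points away from the robot, y along the rail, to the robot's left, both turned by up to 0.35 rad from the robot's axes.
- pocket (a point): Point on the bed's top surface (12 mm above the bench) where the centre of the silver blank's underside is when the blank is fully home: jig x = +37 mm, y = -113 mm. Axes as the jig's.
- silver_blank: Bright silver plate, 36 mm (x) by 50 mm (y) by 10 mm high, 0.13 to 0.27 kg, loose, flat on the jig bed, 25 mm or more from the rail, own y within 0.45 rad of the rail's. Origin: centre of its underside. Its 50 mm side goes against the rail. Slides by metal friction (few newtons). When home its rear end stands 15 mm out past the lip, so it can be pushed from behind and from the side.
- copper_blank: Copper-coloured plate 30 x 30 x 10 mm lying loose on the jig bed, in front of the pocket lip on the robot's side. Origin: centre of its underside. To be left alone.
- bangle: Silver-coloured ring, 68 mm across, 10 mm high, lying loose on the bench beyond the rail. Origin: centre of its underside. To be left alone.
- hammer: Hammer, 260 mm long with a 78 mm wide head, 26 mm high, origin midway along it at bench height, lying loose on the bench to the robot's left of the jig, handle towards the robot. To be left alone.
- flux_jar: Amber jar with a black cap, 56 mm across, 70 mm high, on the bench to the right of the jig. Origin: centre of its underside. To be left alone.
- rivet_bowl: Blue bowl, 90 mm across, 35 mm high, on the bench beyond the jig on the right. Origin: centre of its underside. To be left alone.
- wire_spool: Blue spool, 56 mm across, 36 mm high, standing on the bench beyond the jig on the left. Origin: centre of its underside. To be left alone.
- rail (a point): Middle of the rail's inner face at the bed's top surface (jig x = +55 mm, y = 0). The brass rail runs along jig y over the bed's whole length, on the side away from the robot, 12 mm thick, 14 mm high above the bed. Axes as the jig's.
- stop (a point): Corner of the pocket where the rail's inner face meets the end stop's inner face, at the bed's top surface (jig x = +55 mm, y = -138 mm). The brass end stop closes the jig's -y end (robot's right), from the rail 60 mm towards the robot, 12 mm thick, 14 mm high. Axes as the jig's.
- lip (a point): Free end of the pocket's lip, on its centre line at the bed's top surface (jig x = +10 mm, y = -103 mm). The lip is a brass bar parallel to the rail, 10 mm thick, 14 mm high, 35 mm long from the end stop, with a rounded end. Rail, stop and lip make the pocket: 40 mm wide, open towards jig +y and above.
There are look-alikes about, which are no part of the job. Leave any orange or red look-alike of the silver_blank alone.

How it is judged:
On the way:
1. the silver blank lies flat along the rail (within 4 mm and 0.1 rad), still well before the pocket (its centre 83 mm or more from its home place) (x of silver_blank in the frame of jig above 0.033 m and angle between the y axis of silver_blank and the y axis of jig, either way round below 0.1 rad and y of silver_blank in the frame of jig above -0.03 m), for 0.1 s.
At the end, for the whole second after the job is handed in: the silver blank lies flat and at rest in the corner pocket, within 2.5 mm of both the rail and the end stop and within 0.07 rad of the rail's direction, the hand clear of it (x of silver_blank in the frame of jig between 0.0345 and 0.0395 m and y of silver_blank in the frame of jig between -0.1155 and -0.1105 m and z of silver_blank in the frame of jig between 0.0095 and 0.0145 m and angle between the y axis of silver_blank and the y axis of jig, either way round below 0.07 rad and angle between silver_blank's own z axis and vertical below 0.06 rad and linear speed of silver_blank below 0.01 m/s); the robot touches nothing.
It fails at once if the silver blank is lifted (8 mm or more above the bed) (z of silver_blank in the frame of jig above 0.02 m).
It fails at once if the silver blank is tipped up by more than 0.35 rad (angle between silver_blank's own z axis and vertical above 0.35 rad).
It fails at once if the silver blank falls off the jig bed (z of silver_blank in the frame of jig below 0.006 m).
It fails at once if on the run-up to the pocket (its centre less than 83 mm from home along the rail) the silver blank leaves the rail by more than 10 mm (y of silver_blank in the frame of jig below -0.03 m and x of silver_blank in the frame of jig below 0.027 m).
It fails at once if the copper blank, bangle, hammer, jar, bowl or spool is moved by more than 15 mm (distance of any of copper_blank, bangle, hammer, flux_jar, rivet_bowl, wire_spool from where it was at the start of the episode above 0.015 m).
It also fails if it takes over 54 s, if anything falls off the work surface, if the arm or the gripper's body presses on something with over 40 N, if the wrist force passes 120 N, or if a joint passes its speed limit or range.

## Working session

There is one attempt and no reset: what is moved stays moved. The work goes in short steps, Python scripts to look and compute and a shell command to move; the robot and the scene stay as the last step left them, time stands still between calls to the robot, and variables do not carry over. Pictures are saved under pics/ and viewed, at most 10 in all, crops included, and the job is handed in when it is done.

```bash
mkdir -p pics
python3 - <<'E'
from workcell import bot
import cv2,numpy as np
np.set_printoptions(precision=4,suppress=True)
s=bot.observe();print(s['clock'],s['position'],s['tool_rot'],s['grip_width'],bot.tip_reach,s['force'])
for n in("top","scene"):
    f=bot.grab_frame(n)
    cv2.imwrite(f"pics/{n}0.png",f["img"][:,:,::-1])
    for q in("jig","silver_blank","copper_blank","rail","stop","lip","pocket","flux_jar"):
        print(n,q,[(np.round(d["xyz"],4),round(d["conf"],2)) for d in bot.spot_point(q,f)][:3])
    np.savez(f"{n}.npz",**{k:v for k,v in f.items()})
E
```

```text
0.0 [ 0.1599 -0.604   0.3033] [-3.1405  0.0001  0.2588] 0.0854834380952119 0.0726 [-0.3255 -0.3844 -0.4532]
top jig [(array([ 0.5425, -0.0677,  0.0006]), 0.85), (array([ 0.4655, -0.159 ,  0.0128]), 0.39)]
top silver_blank [(array([ 0.3603, -0.0938,  0.0003]), 0.8), (array([ 0.5267, -0.024 ,  0.0105]), 0.67), (array([ 0.3663,  0.0009, -0.0023]), 0.67)]
top copper_blank [(array([ 0.4674, -0.1608,  0.0132]), 0.71)]
top rail [(array([ 0.5961, -0.0799,  0.0119]), 0.57)]
top stop [(array([ 0.5649, -0.2176,  0.0125]), 0.66), (array([ 0.6672, -0.1003,  0.0023]), 0.16)]
top lip [(array([ 0.5339, -0.166 ,  0.0162]), 0.64)]
top pocket [(array([ 0.5524, -0.1833,  0.0175]), 0.64)]
top flux_jar [(array([ 0.5373, -0.3764, -0.0006]), 0.83), (array([ 0.531 , -0.1707,  0.0153]), 0.49)]
scene jig [(array([ 0.5463, -0.0635, -0.0027]), 0.97)]
scene silver_blank [(array([ 0.5291, -0.0193,  0.0106]), 0.75), (array([ 0.3598, -0.0959, -0.0013]), 0.52), (array([ 0.3653,  0.0003, -0.0017]), 0.48)]
scene copper_blank [(array([ 0.4669, -0.1596,  0.0142]), 0.48)]
scene rail [(array([ 0.5979, -0.0818,  0.0083]), 0.95)]
scene stop [(array([ 0.5596, -0.2137,  0.0119]), 0.96)]
scene lip [(array([ 0.5267, -0.1715,  0.0119]), 0.63), (array([ 0.4677, -0.1593,  0.0134]), 0.27)]
scene pocket [(array([ 0.5534, -0.1868,  0.0103]), 0.59)]
scene flux_jar [(array([ 0.5378, -0.3745, -0.0019]), 0.8), (array([ 0.5259, -0.1688,  0.0152]), 0.32)]
```

View pics/top0.png

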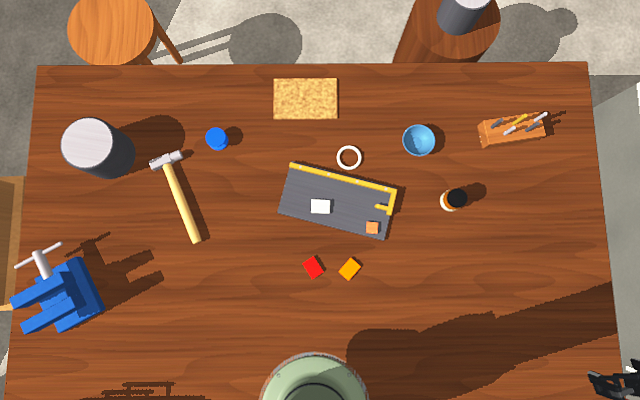

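View pics/scene0.png

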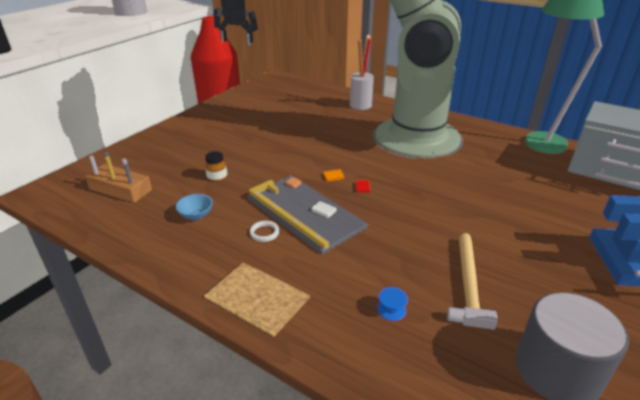

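The jig sits at about (545, 240) → (340, 200) px. The white/silver blank is on it at (320, 206) in the top view, copper at (372, 227), and red/orange look-alikes lie in front. I'll move over the jig for a wrist view.

```bash
python3 -m jog '[[[36,-32,0,0,0,0,0],[36,-32,0,0,0,0,0],[36,-32,0,0,0,0,0],[36,-32,0,0,0,0,0],[36,-32,0,0,0,0,0]]]' 20; python3 -m jog '[[[36,-32,0,0,0,0,0],[36,-32,0,0,0,0,0],[36,-32,0,0,0,0,0],[36,-32,0,0,0,0,0],[36,-32,0,0,0,0,0]]]';python3 -m jog '[[[36,-32,0,0,0,0,0],[0,0,0,0,0,0.13,0],[0,0,0,0,0,0.13,0],[0,0,0,0,0,0.13,0],[0,0,0,0,0,0.124,0]]]'; python3 -m jog '[[[0,0,0,0,0,0,0],[0,0,0,0,0,0,0]]]'
python3 - <<'E'
from workcell import bot
import cv2,numpy as np
np.set_printoptions(precision=4,suppress=True)
s=bot.observe();print(s['clock'],s['position'],s['tool_rot'],s['grip_width'],bot.tip_reach)
f=bot.grab_frame("wrist");print(f['tool_from_camera'],f['k1'],f['intrinsics'])
np.savez("w1.npz",pos=s['position'],rot=s['tool_rot'],**f)
cv2.imwrite("pics/w1.png",f["img"][:,:,::-1])
for q in("silver_blank","rail","stop","lip","pocket","jig"):
    print(q,[(np.round(d["xyz"],4),round(d["conf"],2)) for d in bot.spot_point(q,f)][:3])
E
```

```text
clock: 1.4
position: [0.2937, -0.4018, 0.3041]
tool_rot: [3.141, -0.0, 0.259]
force: [1.6, -0.7, 0.3]
grip_width: 0.0122
finger_force: 0.0
clock: 1.9
position: [0.4268, -0.201, 0.3042]
tool_rot: [3.141, -0.0, 0.259]
force: [0.9, -1.5, 0.4]
grip_width: 0.0001
finger_force: 0.0
clock: 2.4
position: [0.4527, -0.1625, 0.304]
tool_rot: [3.142, -0.0, -0.26]
force: [-0.0, 0.0, -0.1]
grip_width: -0.0003
finger_force: 0.0
clock: 2.6
position: [0.4527, -0.1625, 0.304]
tool_rot: [3.142, -0.0, -0.251]
force: [0.0, -0.4, -0.6]
grip_width: 0.0001
finger_force: 0.0
2.6 [ 0.4527 -0.1625  0.304 ] [ 3.1416 -0.0001 -0.2512] 0.00012385008643478305 0.0726
[[-0.0002 -0.9612 -0.2759  0.0702]
 [ 1.     -0.0003  0.0003 -0.0001]
 [-0.0004 -0.2759  0.9612 -0.0702]
 [ 0.      0.      0.      1.    ]] -0.005158621852726004 [[338.0511   0.     319.462 ]
 [  0.     338.0511 202.1432]
 [  0.       0.       1.    ]]
silver_blank [(array([ 0.3652,  0.0017, -0.0021]), 0.74), (array([ 0.5295, -0.0199,  0.0112]), 0.72), (array([ 0.3549, -0.0968,  0.0004]), 0.69)]
rail [(array([ 0.5992, -0.0847,  0.01  ]), 0.97)]
stop [(array([ 0.5611, -0.2106,  0.0142]), 0.96)]
lip [(array([ 0.5311, -0.1676,  0.0105]), 0.67)]
pocket [(array([ 0.5488, -0.1881,  0.0101]), 0.82)]
jig [(array([ 0.5477, -0.0675, -0.0013]), 0.9)]
```

View pics/w1.png

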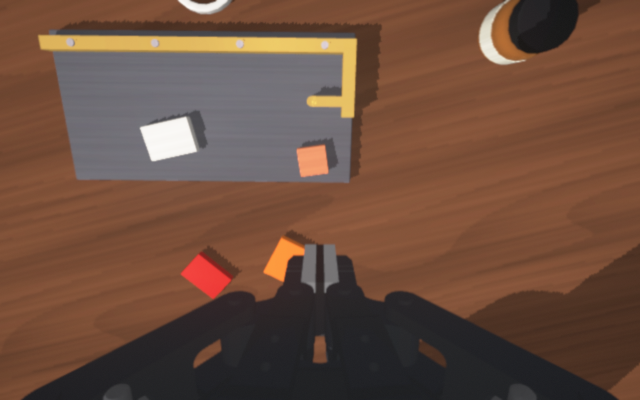

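The wrist view shows the jig clearly. The silver blank is at (170, 138), the rail along row ~45, the stop at column ~348, the lip at (312, 101) and copper at (313, 160). I'll fit the poses from these edges.

```bash
cat > h.py <<'E'
from workcell import bot
import cv2,numpy as np
from scipy.spatial.transform import Rotation as Ro
from scipy.optimize import minimize
np.set_printoptions(precision=4,suppress=True)
def shot(name):
    s=bot.observe();f=bot.grab_frame("wrist");cv2.imwrite(f"pics/{name}.png",f["img"][:,:,::-1])
    np.savez(name+".npz",pos=s['position'],rot=s['tool_rot'],**f);return s
class Cam:
    def __init__(c,name):
        d=np.load(name+".npz");c.img=d['img'];T=np.eye(4);T[:3,:3]=Ro.from_euler('xyz',d['rot']).as_matrix();T[:3,3]=d['pos']
        c.T=T@d['tool_from_camera'];c.K=d['intrinsics'];c.k1=float(d['k1'])
    def ray(c,uv,z):
        uv=np.atleast_2d(uv).astype(float);m=np.c_[(uv[:,0]-c.K[0,2])/c.K[0,0],(uv[:,1]-c.K[1,2])/c.K[1,1]]
        p=m.copy()
        for _ in range(5):p=m/(1+c.k1*(p**2).sum(1,keepdims=True))
        d=np.c_[p,np.ones(len(p))]@c.T[:3,:3].T;o=c.T[:3,3]
        return (o+d*((z-o[2])/d[:,2:]))[:,:2]
    def proj(c,X):
        q=(X-c.T[:3,3])@c.T[:3,:3];p=q[:,:2]/q[:,2:];p=p*(1+c.k1*(p**2).sum(1,keepdims=True))
        return p*[c.K[0,0],c.K[1,1]]+[c.K[0,2],c.K[1,2]]
def fitbox(c,mask,x0,size=(.036,.05,.01),zb=.012):
    B=np.array([[a*size[0]/2,b*size[1]/2,h*size[2]] for a in(-1,1) for b in(-1,1) for h in(0,1)])
    def cost(p):
        X=np.c_[B[:,:2]@np.array([[np.cos(p[2]),np.sin(p[2])],[-np.sin(p[2]),np.cos(p[2])]])+p[:2],B[:,2]+zb]
        h=cv2.convexHull((c.proj(X)*16).astype(np.int32).reshape(-1,1,2))
        m=np.zeros(mask.shape,np.uint8);cv2.fillConvexPoly(m,h,255,cv2.LINE_AA,4)
        return np.abs(m/255.-mask).sum()
    r=minimize(cost,x0,method='Nelder-Mead',options=dict(initial_simplex=np.array(x0)+np.array([[0,0,0],[.01,0,0],[0,.01,0],[0,0,.15]]),xatol=1e-5,fatol=.1))
    return r.x,r.fun/mask.sum()
def toJ(J,p): # J=(ox,oy,yaw)
    return Ro.from_euler('z',-J[2]).as_matrix()[:2,:2]@(np.asarray(p)[:2]-np.asarray(J[:2]))
def silver(c,roi):
    i=c.img.astype(int);m=(i.min(2)>100)&(i.max(2)-i.min(2)<40);k=np.zeros(m.shape,bool);k[roi[1]:roi[3],roi[0]:roi[2]]=1
    n,l,st,_=cv2.connectedComponentsWithStats((m&k).astype(np.uint8));return (l==1+st[1:,4].argmax()).astype(np.uint8)
E
python3 - <<'E'
from h import *
c=Cam("w1");i=c.img.astype(int)
Y=(i[...,0]>130)&(i[...,2]<110)&(i[...,1]>100)&(i[...,0]-i[...,2]>80)
low=[(u,np.where(Y[30:70,u])[0].max()+30.5) for u in range(70,300)]
P=c.ray(np.array(low)+[.0,0],.012);hi=[(u,np.where(Y[25:70,u])[0].min()+24.5) for u in range(70,320)]
Q=c.ray(hi,.026)
def line(P):
    v=cv2.fitLine(P.astype(np.float32),cv2.DIST_HUBER,0,1e-4,1e-4).ravel();return v
l=line(P);q=line(Q);print(l,q,np.arctan2(-l[0]*np.sign(l[1]),abs(l[1])),np.arctan2(-q[0]*np.sign(q[1]),abs(q[1])))
yaw=np.arctan2(-l[0]*np.sign(l[1]),abs(l[1]));ex=np.array([np.cos(yaw),np.sin(yaw)]);ey=np.array([-ex[1],ex[0]])
print("rail inner,outer along ex",l[2:]@ex,q[2:]@ex, (q[2:]-l[2:])@ex)
L=[(np.where(Y[v,325:370])[0].min()+324.5,v) for v in range(62,90)];R=[(np.where(Y[v,325:370])[0].max()+325.5,v) for v in range(62,110)]
a=np.median(c.ray(L,.012)@ey);b=np.median(c.ray(R,.026)@ey);print("stop",a,b,a-b)
a=b+.012 if 0 else a
J=ex*(l[2:]@ex-.055)+ey*(a+.138);print("J",J,yaw)
m=silver(c,(110,90,230,185));print(m.sum(),np.argwhere(m).min(0),np.argwhere(m).max(0))
r=fitbox(c,m,[.528,-.021,-.1]);print(r,toJ((*J,yaw),r[0]),r[0][2]-yaw)
E
```

```text
[ 0.2598  0.9656  0.6105 -0.0378] [ 0.2593  0.9658  0.6104 -0.0816] -0.262866 -0.26227018
rail inner,outer along ex 0.5993627 0.6106626 0.01129998
stop -0.06058142215836754 -0.07297425740053881 0.012392835242171274
J [ 0.5458 -0.0667] -0.262866
10333 [ 90 110] [180 229]
(array([ 0.533 ,  0.0097, -0.6155]), np.float64(0.8001055062497273)) [-0.0322  0.0705] -0.3526121612064166
```

```bash
sed -i 's/i.min(2)>100/i.min(2)>150/' h.py
python3 - <<'E'
from h import *
c=Cam("w1");J=(.5458,-.0667,-.263)
m=silver(c,(110,90,230,185));print(m.sum(),np.argwhere(m).min(0),np.argwhere(m).max(0))
r=fitbox(c,m,[.528,-.021,-.2]);print(r,toJ(J,r[0]),r[0][2]-J[2])
s=bot.observe();print(toJ(J,s['position']),s['position'])
E
```

```text
1790 [117 140] [161 196]
(array([ 0.527 , -0.0188, -0.0403]), np.float64(0.10131668309782015)) [-0.0306  0.0414] 0.22269470305160882
[-0.065  -0.1169] [ 0.4527 -0.1627  0.3039]
```

```bash
python3 -m jog '[[[0,0,0,0,0,0.012,0],[-6,-40,0,0,0,0,0],[-6,-40,0,0,0,0,0],[-5,-40,0,0,0,0,0],[0,-40,0,0,0,0,0]]]' 40; python3 -m jog '[[[0,0,41,0,0,0,0],[0,0,41,0,0,0,0],[0,0,41,0,0,0,0],[0,0,41,0,0,0,0],[0,0,41,0,0,0,0]]]'; python3 -m jog '[[[0,0,0,0,0,0,0],[0,0,0,0,0,0,0]]]'
python3 - <<'E'
from h import *
J=(.5458,-.0667,-.263)
s=shot("w2");print(s['clock'],toJ(J,s['position']),s['position'],s['tool_rot'],s['force'])
E
```

```text
clock: 3.45
position: [0.4783, -0.0022, 0.3041]
tool_rot: [3.142, -0.0, -0.268]
force: [0.3, -0.9, -0.3]
grip_width: -0.0
finger_force: 0.0
clock: 3.95
position: [0.4785, -0.0038, 0.0975]
tool_rot: [-3.141, -0.0, -0.268]
force: [0.9, -0.1, 0.1]
grip_width: -0.0001
finger_force: 0.0
clock: 4.15
position: [0.4785, -0.0037, 0.0994]
tool_rot: [3.141, 0.001, -0.267]
force: [-0.1, 0.2, 0.9]
grip_width: -0.0001
finger_force: 0.0
4.15 [-0.0813  0.0434] [ 0.4785 -0.0037  0.0994] [ 3.1412  0.001  -0.2672] [-0.0674  0.1988  0.8945]
```

View pics/w2.png

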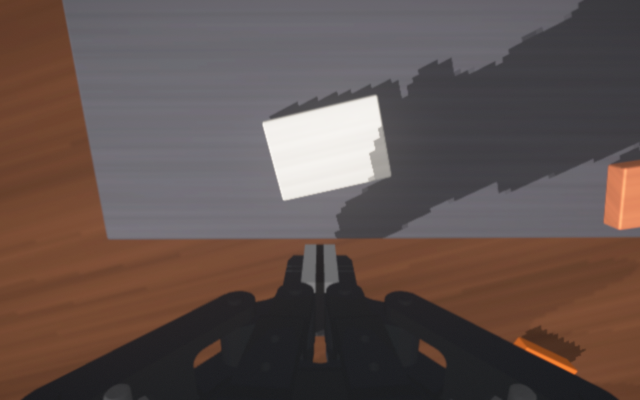

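The wrist view shows the blank ahead of the fingertips with corners at (263,123), (377,96), (391,177) and (283,200), and nothing between it and the shut fingertips at (320,245).

```bash
python3 - <<'E'
from h import *
J=(.5458,-.0667,-.263);c=Cam("w2")
P=c.ray([(263,123),(377,96),(391,177),(283,200)],.022)
print([toJ(J,p) for p in P],[np.linalg.norm(P[i]-P[i-1]) for i in range(4)])
i=c.img.astype(int);print(i[150,380],i[150,420],i[80,200])
E
python3 -m jog '[[[0,0,6,0,0,0,0],[0,0,6,0,0,0,0],[0,0,0,0,0,0,0]]]'
```

```text
[array([-0.0184,  0.0671]), array([-0.0076,  0.019 ]), array([-0.0421,  0.0114]), array([-0.0525,  0.0598])] [np.float64(0.03485680593813698), np.float64(0.04924571806475258), np.float64(0.03528152517320793), np.float64(0.04949970188391495)]
[171 167 162] [69 68 71] [111 108 115]
clock: 4.5
position: [0.4787, -0.0038, 0.0871]
tool_rot: [-3.141, -0.001, -0.267]
force: [0.5, 0.5, 0.1]
grip_width: -0.0002
finger_force: 0.0
```

```bash
python3 -m jog '[[[10,0,0,0,0,0,0],[8,0,0,0,0,0,0],[7,0,0,0,0,0,0],[7,0,0,0,0,0,0],[7,0,0,0,0,0,0]]]'; python3 -m jog '[[[7,0,0,0,0,0,0],[7,0,0,0,0,0,0],[7,0,0,0,0,0,0],[6,0,0,0,0,0,0],[0,0,0,0,0,0,0]]]'
python3 - <<'E'
from h import *
J=(.5458,-.0667,-.263)
s=shot("w3");print(s['clock'],toJ(J,s['position']),s['position'],s['tool_rot'],s['force'])
E
```

```text
clock: 5.0
position: [0.5167, -0.0143, 0.0869]
tool_rot: [3.142, 0.0, -0.267]
force: [-1.8, 0.8, 1.1]
grip_width: -0.0001
finger_force: 0.7
clock: 5.5
position: [0.543, -0.0215, 0.0869]
tool_rot: [-3.141, -0.001, -0.268]
force: [-0.2, -0.4, 0.2]
grip_width: 0.0001
finger_force: 0.0
5.5 [-0.0145  0.0429] [ 0.543  -0.0215  0.0869] [-3.1414 -0.0007 -0.2677] [-0.1937 -0.429   0.2284]
```

View pics/w3.png

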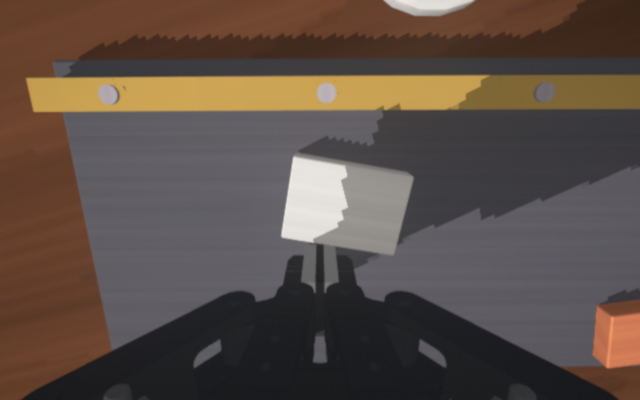

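The blank has over-rotated the other way and sits off-centre from the fingers, towards −y (centre about (348,204)). I'll measure it, then push with two spread fingers.

```bash
python3 - <<'E'
from h import *
J=(.5458,-.0667,-.263);c=Cam("w3")
P=np.array([toJ(J,p) for p in c.ray([(296,154),(413,176),(396,255),(282,238)],.022)])
print(P,P.mean(0),np.arctan2(P[0]-P[1],1))
P=np.array([toJ(J,p) for p in c.ray([(100,111),(600,109)],.012)]);print(P)
E
python3 -m jog '[[[-8,0,0,0,0,0,0.3],[0,6,0,0,0,0,0.3],[0,4,0,0,0,0,0.3],[0,0,0,0,0,0,0.3]]]'
```

```text
[[ 0.0371  0.0521]
 [ 0.0279  0.0047]
 [-0.0071  0.0096]
 [ 0.0011  0.059 ]] [0.0148 0.0313] [0.0092 0.0474]
[[ 0.054   0.1338]
 [ 0.0538 -0.0739]]
clock: 5.95
position: [0.5316, -0.0297, 0.087]
tool_rot: [3.141, -0.0, -0.268]
force: [-0.5, 0.7, 0.7]
grip_width: 0.0258
finger_force: 0.0
```

```bash
python3 -m jog '[[[5,2,0,0,0,0,0.3],[5,0,0,0,0,0,0.3],[5,0,0,0,0,0,0.3],[5,0,0,0,0,0,0.3],[5,0,0,0,0,0,0.3]]]'; python3 -m jog '[[[2,0,0,0,0,0,0.3],[1,0,0,0,0,0,0.3],[0,0,0,0,0,0,0.3]]]'
python3 - <<'E'
from h import *
J=(.5458,-.0667,-.263)
s=shot("w4");print(s['clock'],toJ(J,s['position']),s['position'],s['tool_rot'],s['force'])
E
```

```text
clock: 6.45
position: [0.5558, -0.0372, 0.0869]
tool_rot: [-3.142, 0.0, -0.267]
force: [-1.3, 0.9, 1.7]
grip_width: 0.026
finger_force: 0.9
clock: 6.75
position: [0.5584, -0.038, 0.0869]
tool_rot: [-3.141, -0.0, -0.267]
force: [-0.4, 0.4, -0.3]
grip_width: 0.0255
finger_force: 0.0
6.75 [0.0047 0.031 ] [ 0.5584 -0.038   0.0869] [-3.1415 -0.0002 -0.2672] [-0.4451  0.396  -0.3379]
```

View pics/w4.png

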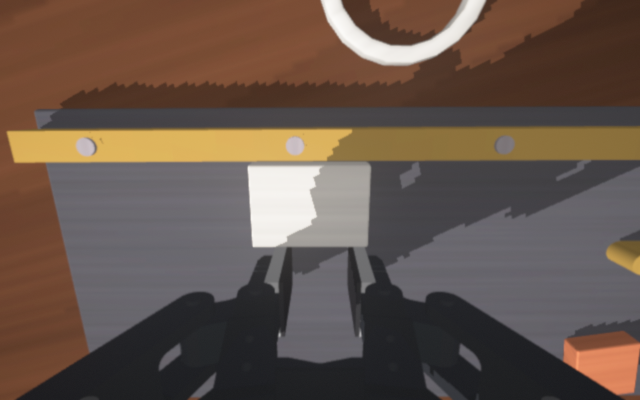

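The blank is now square and 2–3 mm short of the rail: its top edge is at row ~165 and the rail's foot at row ~161. I'll close the gap gently.

```bash
for k in 1; do python3 -m jog '[[[1,0,0,0,0,0,0.3],[1,0,0,0,0,0,0.3],[0,0,0,0,0,0,0.3]]]'; python3 -m jog '[[[1,0,0,0,0,0,0.3],[0,0,0,0,0,0,0.3]]]'; python3 -m jog '[[[1,0,0,0,0,0,0.3],[0,0,0,0,0,0,0.3],[0,0,0,0,0,0,0.3]]]'; done
python3 - <<'E'
from h import *
J=(.5458,-.0667,-.263)
s=shot("w5");print(s['clock'],toJ(J,s['position']),s['position'],s['tool_rot'],s['force'])
E
```

```text
clock: 7.1
position: [0.5603, -0.0386, 0.0869]
tool_rot: [-3.142, -0.0, -0.267]
force: [-1.4, -0.0, 0.5]
grip_width: 0.0258
finger_force: 0.1
clock: 7.3
position: [0.5608, -0.0388, 0.0868]
tool_rot: [3.141, 0.001, -0.267]
force: [-4.0, 0.8, 2.8]
grip_width: 0.0254
finger_force: 2.2
clock: 7.6
position: [0.561, -0.0388, 0.0867]
tool_rot: [3.141, 0.003, -0.267]
force: [-9.5, 3.3, 5.7]
grip_width: 0.0257
finger_force: 5.0
7.6 [0.0075 0.0309] [ 0.561  -0.0388  0.0867] [ 3.141   0.0026 -0.2669] [-9.4846  3.2566  5.6565]
```

The blank is seated against the rail with 9.5 N. Next I back off, go round behind its +y end and shut the fingers.

```bash
python3 -m jog '[[[-15,0,0,0,0,0,0.3],[0,-20,0,0,0,0,0],[0,-30,0,0,0,0,0],[22,0,0,0,0,0,0],[21,0,0,0,0,0,0]]]'; python3 -m jog '[[[0,0,0,0,0,0,0]]]'
python3 - <<'E'
from h import *
J=(.5458,-.0667,-.263)
s=shot("w6");print(s['clock'],toJ(J,s['position']),s['position'],s['tool_rot'],s['force'])
E
```

```text
clock: 8.15
position: [0.6034, 0.0028, 0.0872]
tool_rot: [-3.141, -0.001, -0.265]
force: [0.8, 0.0, 1.0]
grip_width: 0.0001
finger_force: 0.0
clock: 8.25
position: [0.6046, 0.001, 0.0871]
tool_rot: [-3.141, -0.003, -0.268]
force: [-0.8, 0.0, -0.6]
grip_width: -0.0
finger_force: 0.0
8.25 [0.0392 0.0807] [0.6046 0.001  0.0871] [-3.1411 -0.0025 -0.2682] [-0.8346  0.0041 -0.6174]
```

View pics/w6.png

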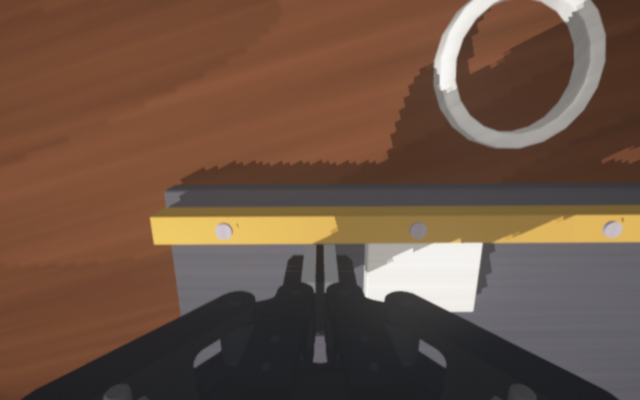

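The blank lies flush with the rail at columns 365–482, ahead of the shut fingers, and is ready for the slide.

```bash
python3 -m jog '[[[-2,8,0,0,0,-0.005,0],[0,6,0,0,0,0,0],[0,6,0,0,0,0,0],[0,6,0,0,0,0,0],[0,6,0,0,0,0,0]]]';python3 -m jog '[[[0,6,0,0,0,0,0],[0,6,0,0,0,0,0],[0,6,0,0,0,0,0],[0,6,0,0,0,0,0],[0,0,0,0,0,0,0]]]'
python3 - <<'E'
from h import *
J=(.5458,-.0667,-.263)
s=shot("w7");print(s['clock'],toJ(J,s['position']),s['position'],s['tool_rot'],s['force'])
E
```

```text
clock: 8.8
position: [0.5917, -0.0289, 0.087]
tool_rot: [-3.141, 0.0, -0.262]
force: [-2.3, 3.5, 1.5]
grip_width: 0.0001
finger_force: 1.8
clock: 9.3
position: [0.5856, -0.0528, 0.0869]
tool_rot: [3.141, 0.0, -0.263]
force: [-0.1, 1.1, 0.3]
grip_width: -0.0001
finger_force: 0.1
9.3 [0.0348 0.0238] [ 0.5856 -0.0528  0.0869] [ 3.1413  0.0002 -0.2631] [-0.055   1.0634  0.3492]
```

View pics/w7.png

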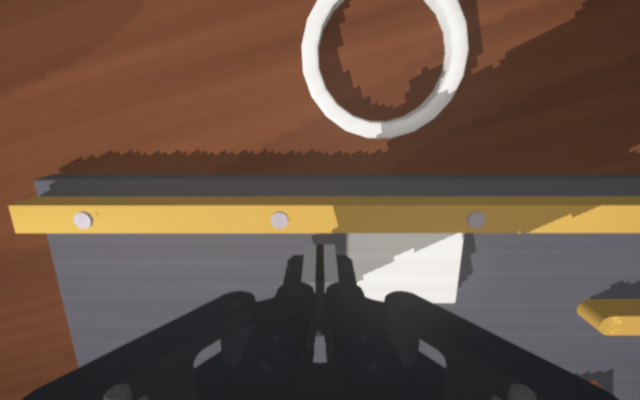

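The blank is still flush with the rail. It's at columns 345–463, with the lip ahead at (605, 318). I'll continue to the pocket mouth.

```bash
python3 -m jog '[[[0,6,0,0,0,0,0],[0,6,0,0,0,0,0],[0,6,0,0,0,0,0],[0,6,0,0,0,0,0],[0,6,0,0,0,0,0]]]';python3 -m jog '[[[0,6,0,0,0,0,0],[0,6,0,0,0,0,0],[0,6,0,0,0,0,0],[0,6,0,0,0,0,0],[0,0,0,0,0,0,0]]]'
python3 - <<'E'
from h import *
J=(.5458,-.0667,-.263)
s=shot("w8");print(s['clock'],toJ(J,s['position']),s['position'],s['tool_rot'],s['force'])
E
```

```text
clock: 9.85
position: [0.578, -0.0814, 0.0869]
tool_rot: [-3.142, -0.0, -0.262]
force: [1.2, 1.5, -0.0]
grip_width: -0.0001
finger_force: 0.8
clock: 10.35
position: [0.5716, -0.1051, 0.0869]
tool_rot: [3.141, 0.0, -0.263]
force: [0.3, -0.3, -0.5]
grip_width: -0.0002
finger_force: 0.0
10.35 [ 0.0349 -0.0304] [ 0.5716 -0.1051  0.0869] [ 3.141   0.0002 -0.2634] [ 0.343  -0.3191 -0.5115]
```

View pics/w8.png

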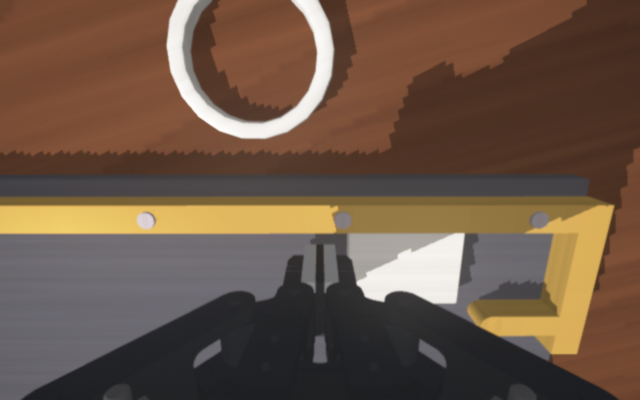

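The blank is at the mouth of the pocket (front edge at col 460, lip starting at 470), still flat on the rail. I'll push it in and then ease up to the stop.

```bash
python3 -m jog '[[[0,5,0,0,0,0,0],[0,6,0,0,0,0,0],[0,6,0,0,0,0,0],[0,6,0,0,0,0,0],[0,6,0,0,0,0,0]]]';python3 -m jog '[[[0,5,0,0,0,0,0],[0,4,0,0,0,0,0],[0,2,0,0,0,0,0],[0,2,0,0,0,0,0],[0,0,0,0,0,0,0]]]'; python3 -m jog '[[[0,2,0,0,0,0,0],[0,0,0,0,0,0,0]]]'
python3 - <<'E'
from h import *
J=(.5458,-.0667,-.263)
s=shot("w9");print(s['clock'],toJ(J,s['position']),s['position'],s['tool_rot'],s['force'])
E
```

```text
clock: 10.9
position: [0.5642, -0.1326, 0.0869]
tool_rot: [3.142, 0.0, -0.263]
force: [0.1, 0.2, 0.3]
grip_width: -0.0001
finger_force: 0.4
clock: 11.4
position: [0.561, -0.1447, 0.0869]
tool_rot: [3.142, 0.0, -0.262]
force: [1.0, 0.1, -0.3]
grip_width: 0.0001
finger_force: 0.0
clock: 11.6
position: [0.5605, -0.1466, 0.0869]
tool_rot: [3.142, 0.0, -0.262]
force: [0.4, -0.5, -0.6]
grip_width: 0.0002
finger_force: 0.1
11.6 [ 0.0349 -0.0733] [ 0.5605 -0.1466  0.0869] [ 3.1415  0.     -0.2623] [ 0.4203 -0.4713 -0.5951]
```

```bash
python3 -m jog '[[[0,1,0,0,0,0,0],[0,1,0,0,0,0,0],[0,0,0,0,0,0,0]]]'; python3 -m jog '[[[0,1,0,0,0,0,0],[0,1,0,0,0,0,0],[0,0,0,0,0,0,0]]]'
python3 - <<'E'
from h import *
J=(.5458,-.0667,-.263)
s=shot("w10");print(s['clock'],toJ(J,s['position']),s['position'],s['tool_rot'],s['force'])
E
```

```text
clock: 11.95
position: [0.5599, -0.1485, 0.0869]
tool_rot: [3.142, 0.0, -0.262]
force: [-0.3, 1.0, 0.3]
grip_width: 0.0
finger_force: 0.2
clock: 12.25
position: [0.5598, -0.1494, 0.087]
tool_rot: [-3.14, -0.0, -0.262]
force: [1.6, 6.1, -0.6]
grip_width: -0.0002
finger_force: 2.7
12.25 [ 0.035  -0.0763] [ 0.5598 -0.1494  0.087 ] [-3.1404 -0.0004 -0.2615] [ 1.6463  6.1326 -0.6201]
```

```bash
python3 -m jog '[[[0,1,0,0,0,0,0],[0,1,0,0,0,0,0],[0,0,0,0,0,0,0]]]'; python3 -m jog '[[[0,-8,0,0,0,0,0],[0,-20,-10,0,0,0,0],[0,-20,-20,0,0,0,0],[0,0,-30,0,0,0,0],[-40,0,-30,0,0,0,0]]]';python3 -m jog '[[[-20,40,0,0,0,0,0],[0,0,0,0,0,0,0],[0,0,0,0,0,0,0]]]'
python3 - <<'E'
from h import *
J=(.5458,-.0667,-.263)
s=shot("w11");print(s['clock'],toJ(J,s['position']),s['position'],s['tool_rot'],s['force'])
E
```

```text
clock: 12.6
position: [0.5597, -0.15, 0.087]
tool_rot: [-3.139, -0.001, -0.26]
force: [2.6, 13.9, -0.5]
grip_width: 0.0001
finger_force: 6.5
clock: 13.1
position: [0.5351, -0.0953, 0.1777]
tool_rot: [-3.141, -0.003, -0.262]
force: [-0.2, -0.8, 0.9]
grip_width: 0.0006
finger_force: 0.0
clock: 13.4
position: [0.5027, -0.1299, 0.1773]
tool_rot: [3.141, -0.001, -0.264]
force: [0.3, -0.3, 0.4]
grip_width: 0.0003
finger_force: 0.0
13.4 [-0.0252 -0.0722] [ 0.5027 -0.1299  0.1773] [ 3.1411 -0.0006 -0.264 ] [ 0.3    -0.2883  0.3986]
```

View pics/w11.png

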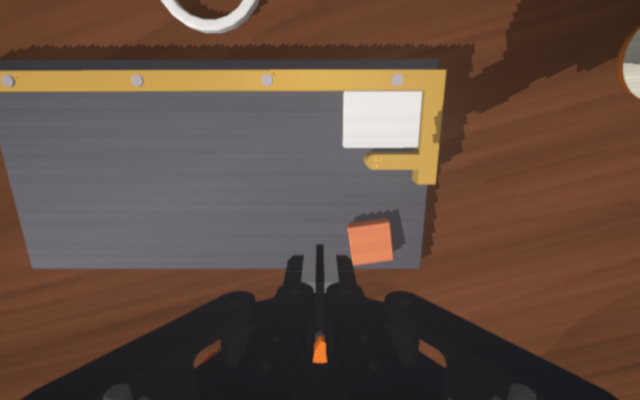

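The blank sits in the pocket (343–421 × 91–148 px), apparently against both the rail and the stop, with copper untouched at (370, 242). I'll check the gaps by measurement.

Run:
```python
from h import *
J=(.5458,-.0667,-.263);c=Cam("w11");i=c.img.astype(int)
m=silver(c,(300,60,440,160));a=np.argwhere(m);print(m.sum(),a.min(0),a.max(0))
r=fitbox(c,m,[.552,-.185,-.263]);print(r,toJ(J,r[0]),r[0][2]-J[2])
# per-column top edge/bottom edge, row left/right edges of blank top at z=.022
g=i.min(2)
for u in(350,375,400,412):
    v=np.where(m[:,u])[0];print(u,v.min(),v.max(),toJ(J,c.ray([(u,v.min()-.5)],.022)[0])[0],toJ(J,c.ray([(u,v.max()+.5)],.022)[0])[0],i[v.min()-4:v.min()+2,u].tolist())
for v in(100,120,140):
    u=np.where(m[v])[0];print(v,u.min(),u.max(),toJ(J,c.ray([(u.min()-.5,v)],.022)[0])[1],toJ(J,c.ray([(u.max()+.5,v)],.022)[0])[1],i[v,u.max()-1:u.max()+5].tolist())
Y=(i[...,0]>130)&(i[...,2]<110)&(i[...,0]-i[...,2]>80)
P=[(u,np.where(Y[60:100,u])[0].max()+60.5) for u in range(50,330,20)];print([round(toJ(J,p)[0],4) for p in c.ray(P,.012)])
v=165;
for v in(172,178):
    u=np.where(Y[v,400:450])[0]+400;print(v,u.min(),toJ(J,c.ray([(u.min()-.5,v)],.012)[0]),toJ(J,c.ray([(u.min()-.5,v)],.026)[0]))
```

```text
4406 [ 91 342] [147 421]
(array([ 0.5512, -0.1848, -0.2547]), np.float64(0.05102400469947397)) [ 0.0359 -0.1126] 0.008338979640761801
350 91 147 0.05408658086208036 0.018123057180433076 [[217, 174, 93], [216, 174, 93], [209, 170, 97], [197, 170, 129], [205, 195, 183], [228, 225, 220]]
375 91 147 0.05407436469466438 0.018104764562888315 [[213, 172, 93], [211, 171, 93], [206, 168, 98], [195, 169, 128], [204, 195, 182], [226, 224, 219]]
400 91 147 0.05406595873495808 0.018088502121501197 [[209, 168, 91], [206, 166, 90], [199, 162, 96], [187, 163, 127], [202, 193, 181], [226, 223, 217]]
412 91 147 0.05406327947332285 0.018081417890574072 [[207, 166, 90], [206, 166, 90], [197, 161, 94], [186, 162, 126], [201, 192, 181], [225, 222, 217]]
100 343 421 -0.08707712590089742 -0.1375955993375922 [[226, 222, 216], [198, 186, 172], [176, 150, 107], [178, 145, 80], [193, 156, 84], [203, 164, 87]]
120 343 419 -0.08729299547122595 -0.137304565048971 [[230, 226, 221], [218, 209, 198], [178, 160, 132], [173, 144, 87], [187, 152, 83], [201, 162, 87]]
140 342 418 -0.08685683128775828 -0.1376669826972354 [[224, 220, 212], [191, 180, 164], [176, 148, 105], [182, 147, 82], [197, 159, 87], [205, 165, 90]]
[np.float64(0.055), np.float64(0.0549), np.float64(0.0549), np.float64(0.0548), np.float64(0.0548), np.float64(0.0547), np.float64(0.0547), np.float64(0.0547), np.float64(0.0546), np.float64(0.0546), np.float64(0.0546), np.float64(0.0546), np.float64(0.0545), np.float64(0.0545)]
172 413 [-0.0003 -0.1381] [ 0.0024 -0.1342]
178 413 [-0.0047 -0.1384] [-0.0017 -0.1345]
```

The blank is within about 1 mm of both the rail and the stop, and its angle error is about 0.01 rad. The hand is clear, so I'm handing in.

```bash
python3 -c "
from workcell import bot
print(bot.job_done())"
```

```text
the job is handed in; nothing more can be done
None
```

I pushed the silver blank flat against the rail and slid it into the corner pocket. It measures within about 1 mm of both the rail and the end stop, the hand is clear, and the job is handed in; no verdict was returned.

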